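# Push the drawer box down the wet-painted lane

## Task

Push the open pine drawer box down the lane between the two red guide rails until its leading end is fully home against the dark end stop. The paint on the rails is still wet, so neither the box nor the robot may touch either rail, and the box stands a little crooked and off-centre before the lane, so nudge it straight first. Only push it steadily with the fingers, never lift, carry or fling it, leave everything else on the bench where it is, and finish clear of it all.

Things in the scene. Friction and masses are not known exactly. Their poses are not given: they have to be found in the camera images.
- lane: Plywood deck lying on the bench, 540 x 200 mm, 12 mm thick, carrying the two rails and the end stop. Origin on the bench, under the middle line of the lane. Its x axis points down the lane (from the open apron, between the rails, to the end stop), y across it, z up. The deck's top is 12 mm above the bench and runs from x = -260 to x = +280 mm; no rails from x = -260 to -30 mm (the apron where the box starts).
- lane_mouth (a point): Point on the deck's top on the lane's middle line where the rails begin (lane x = -30 mm). Axes as the lane's.
- stop_face (a point): Point on the deck's top on the lane's middle line, at the face of the end stop that the box must meet (lane x = +200 mm, 230 mm beyond the mouth). Axes as the lane's. The end stop is a dark wooden block 110 mm wide, 25 mm thick and 45 mm high above the deck.
- rail_far: Red guide rail on the +y side of the lane, parallel to it, 230 mm long, 18 mm wide, 22 mm high above the deck (top 34 mm above the bench). Origin at the centre of its underside. Its inner face is 62 mm from the middle line. Wet paint: not to be touched.
- rail_near: The same red rail on the -y side of the lane: inner face 62 mm from the middle line, so 124 mm clear between the rails. Wet paint: not to be touched.
- drawer_box: Pale pine drawer box, open at the top, 130 mm long (its x), 100 mm wide (its y), 70 mm tall, walls 8 mm, one divider lengthwise inside, about 0.45 kg. Origin at the centre of its underside, z up. It stands on the apron, its x axis roughly down the lane but turned by up to about 15 degrees and up to 25 mm off the middle line. It slides freely under a push of a few newtons. Centred, it has 12 mm of air to each rail. Its walls stand 48 mm above the tops of the rails.
- box_front (a point): Point at the bottom middle of the box's leading end (65 mm from its origin along its x). At the stop face when the box is home.
- glue_bottle: Yellow glue bottle, upright, 56 mm across, 150 mm tall. Origin at its underside. A bystander: leave it alone.
- dowel_pot: Grey pot of dowels, 72 mm across, 105 mm tall with the dowels. Origin at its underside. A bystander: leave it alone.
- offcut: Pale pine offcut, 90 x 40 x 32 mm, lying flat. Origin at its underside. A bystander: leave it alone.
- oak_block: Dark oak block 30 x 50 mm, 60 mm tall, standing on the deck behind the end stop. Origin at its underside. A bystander: leave it alone.
- tape_measure: Yellow tape measure, about 75 x 65 mm, 34 mm tall. Origin at its underside. A bystander: leave it alone.
- drill: Teal and black cordless drill standing on its battery, about 260 mm long with its bit, 75 mm wide, 225 mm tall. Origin at its underside. A bystander: leave it alone.
- screwdriver: Screwdriver with a red handle, lying. Origin near its middle. A bystander: leave it alone.
Mind the look-alikes: they are no part of the job. Of the things like the drawer_box, leave any that is blue, green or purple; of the rest the smaller one is meant.

How it is judged (in metres and radians):
On the way:
1. the box's leading end is between the rails, part of the way down the lane (x of box_front in the frame of lane_mouth between 0.03 and 0.2 m and y of box_front in the frame of stop_face between -0.0125 and 0.0125 m), for 0.1 s.
At the end, for the whole second after the job is handed in: The box stands flat and still on the deck between the rails, its leading end within 4 mm of the end stop's face, straight within about 6 degrees and within 12.5 mm of the middle line (x of box_front in the frame of stop_face above -0.004 m and angle between the x axis of drawer_box and the x axis of lane, either way round below 0.1 rad and y of drawer_box in the frame of stop_face between -0.0125 and 0.0125 m and z of drawer_box in the frame of stop_face between -0.003 and 0.003 m and linear speed of drawer_box below 0.01 m/s); the robot touches nothing.
It fails at once if a wet rail is touched, by the box, the robot or anything else (contact force between any of rail_far, rail_near and anything else above 0.1 N).
It fails at once if the box is lifted (8 mm off the deck) or tipped (8 degrees) instead of pushed (z of drawer_box in the frame of stop_face above 0.008 m or angle between drawer_box's own z axis and vertical above 0.14 rad).
It fails at once if the box is flung (faster than 0.5 m/s) (linear speed of drawer_box above 0.5 m/s).
It fails at once if a bystander is moved by more than 15 mm or tipped over (distance of any of glue_bottle, dowel_pot, offcut, oak_block, tape_measure, drill, screwdriver from where it was at the start of the episode above 0.015 m or angle between any of glue_bottle, dowel_pot, offcut, oak_block, tape_measure, drill's own z axis and vertical above 0.3 rad).
It also fails if it takes over 64 s, if anything falls off the work surface, if the arm or the gripper's body presses on something with over 40 N, if the wrist force passes 120 N, or if a joint passes its speed limit or range.

## Robot

A 6-joint arm with a two-finger parallel gripper is mounted at the origin on the work surface. World frame = base frame: x ahead of the robot, y to its left, z up, the work surface at z = 0. Lengths are in mm, angles in degrees, forces in N, time in s.
With the tool pointing down it reaches from about 350 to 850 mm from the base axis. Payload 8.1 kg.
Tool frame: the origin (TCP) lies where the fingers leave the gripper's body, on its centre line; the fingertips stand 73 mm ahead of it and the grasp point (between the pads) lies 54 mm ahead of it; z points along the fingers, y is the line along which they close (so a half turn about z gives the same grasp; the last joint's range is limited). The gripper opens to 85 mm and grips with 20 to 120 N. Pads are 22 mm wide; open, the fingers measure 114 mm over their backs; the gripper's body (76 mm by 85 mm) begins 54 mm behind the grasp point. The pads swing forward as they close: fully open they stand 13 mm farther back than shut.
Start: joints at [66.899, 7.471, 85.268, -0, 87.261, -4.893], TCP at [187.465, 569.967, 303.892] pointing down, gripper open.
Joint ranges: [-169.43, 169.43], [-51.17, 129.36], [1.28, 143.12], [-76.62, 256.62], [0, 156.53], [-152.29, 152.29]. Speed limits (degrees/s): [136.94, 136.94, 159.86, 180, 180, 180].

## Interface

Orientations are given as [roll, pitch, yaw] about the fixed x, y, z axes, in that order (R = Rz(yaw) Ry(pitch) Rx(roll)).
In Python, from bench import sense, optics, r gives the robot as it stands.
- The arm moves only by the tool servo_tool, never from a script. Its argument "plan" is a list that holds one entry, the list of rows, each a list of 5 numbers: the shift along the world's x, y, z in m, then the turn about the world's z in degrees, then the finger opening in m, from 0 to 0.0854. A call has 1 to 10 rows; each row shifts and turns the commanded pose from where the row before left it; what a row does not reach is not made up. A row lasts 1/10 s, in which the tool goes at most 50 mm and 8.59 degrees, less where a joint would pass 70% of its speed; a pose out of reach is approached as far as the arm can. A call is refused whole if a number of a shift passes 0.05 or a number of a turn 8.59, either way. A call with a gripper value outside its range is refused whole. The fingers move at their own pace and stop on an object; "force" is the grip in N (left out, the last holds). Time passes only in rows, so rows that do not move let the fingers close. It gives the time, the measured TCP pose, the force, the opening and the grip force at its end, in the units of the state.
- sense(): the state, without advancing time (a new reading comes with each control period).
- optics.snapshot(name): name is "scene" or "top" or "wrist"; returns a dict with "frame" (480x640x3 uint8, blue, green, red), "fx", "fy", "cx", "cy" (pixels), "cam_to_world" (4x4, takes a point from camera to world coordinates). Camera axes: x right, y down, z forward; pixel columns grow to the right and rows downward; lengths in mm; the calibration is good to about 2 mm. The wrist camera is an equidistant fisheye: a pixel r from the principal point sees the ray r / f radians off the axis. A picture is of the moment at which its call begins. There is no depth.
- r.hand_in(): hands the job in; it is judged then, once.
The state is a dict: "time": time; "joint_pos": joint angles; "qd": joint speeds; "joint_efforts": joint torques, N m; "tool_pos": TCP position; "tcp_rot": TCP orientation; "ft_force": force on the tool from outside, world axes, zero at the start; "wrist_torque": the same for the moment, N m; "finger_gap": finger opening in mm; "grip_force": force on a finger pad.
Only numpy, scipy, OpenCV 4.12 (cv2) and the standard library are available. Lean on these libraries where they do the work, as an engineer would, in place of code of your own. Each camera call takes 0.05 s, during which the arm holds its last target. There are 200 camera calls.

## Working session

There is one attempt and no reset: what is moved stays moved. The work goes in short steps, Python scripts to look and compute and a tool call to move; the robot and the scene stay as the last step left them, time stands still between calls to the robot, and variables do not carry over. Pictures are saved under pics/ and viewed, at most 10 in all, crops included, and the job is handed in when it is done.

Besides the shell and the picture viewer there is one more tool, called after ">>>" as a command line: name --argument value ..., lists and objects as JSON in quotes. servo_tool: Moves the arm, as the interface text tells. Its arguments: {"type":"object","properties":{"plan":{"type":"array"},"force":{"type":"number"}},"required":["plan"]}

```bash
mkdir -p pics
python3 - <<'E'
from bench import sense, optics, r
import cv2,numpy as np
for n in ("scene","top"):
    s=optics.snapshot(n); cv2.imwrite(f"pics/{n}0.png",s["frame"])
    print(n,s["fx"],s["cx"],s["cy"],np.round(s["cam_to_world"],3).tolist())
print(sense())
E
```

```text
scene 434.5864540726497 318.51555027191756 238.14567500527423 [[0.203, 0.85, -0.487, 1111.923], [0.979, -0.179, 0.097, -33.549], [-0.005, -0.496, -0.868, 1042.173], [0.0, 0.0, 0.0, 1.0]]
top 443.261913070335 321.24042943197 240.66318775347509 [[-0.003, -0.981, 0.194, 254.288], [-1.0, 0.002, -0.005, 74.698], [0.004, -0.194, -0.981, 1461.632], [0.0, 0.0, 0.0, 1.0]]
{'time': 0.1, 'joint_pos': array([ 6.69007838e+01,  7.51118759e+00,  8.53240040e+01, -2.96676705e-03,
        8.72600995e+01, -4.89447250e+00]), 'qd': array([ 0.00240011, -0.11835264, -0.13628429,  0.04462768, -0.01902432,
       -0.00164955]), 'joint_efforts': array([ 7.34950427e-04, -5.70947492e+01, -5.01943874e+01, -2.29605948e-04,
        8.05071410e-03, -1.05046972e-04]), 'tool_pos': array([187.30849627, 569.62095257, 302.93573562]), 'tcp_rot': array([-1.79904804e+02, -5.17797599e-03,  1.61795396e+02]), 'ft_force': array([-0.29084546, -0.05755568,  1.03835112]), 'wrist_torque': array([ 0.01195088, -0.0135502 , -0.07898825]), 'grip_force': 0.0, 'finger_gap': 85.37416472353397}
```

View pics/scene0.png

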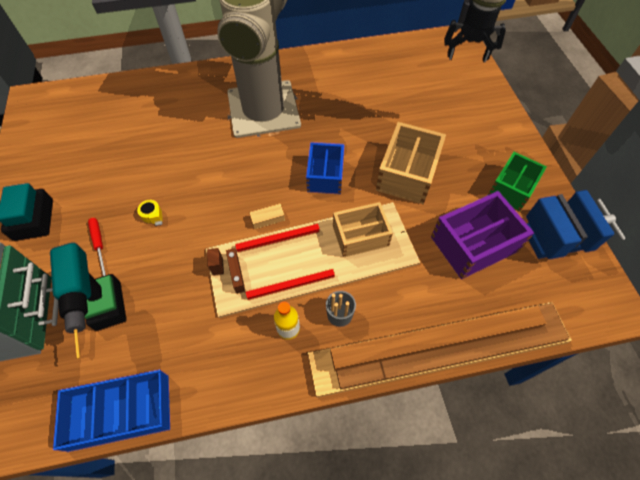

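View pics/top0.png

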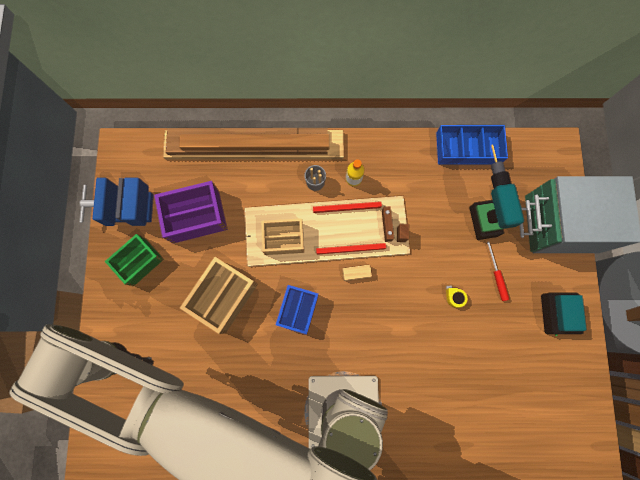

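The scene view shows the box at about (362,229) and the rails at (277,238) and (290,283). In the top view the box is at (282,236), the rails at (347,207) and (351,248), and the stop at (388,224). The lane runs along world -y, and the larger pine box at (218,295) is a decoy.

```bash
cat > h.py <<'E'
import cv2,numpy as np
from bench import sense, optics, r
def ray(s,uv,z,fish=False):
    uv=np.atleast_2d(np.asarray(uv,float)); x=(uv-[s["cx"],s["cy"]])/[s["fx"],s["fy"]]
    if fish:
        t=np.linalg.norm(x,axis=1,keepdims=True); d=np.hstack([x/np.maximum(t,1e-9)*np.sin(t),np.cos(t)])
    else: d=np.hstack([x,np.ones((len(x),1))])
    M=s["cam_to_world"]; d=d@M[:3,:3].T; o=M[:3,3]
    return o+d*((z-o[2])/d[:,2])[:,None]
def red(f):
    h=cv2.cvtColor(f,cv2.COLOR_BGR2HSV)
    return (((h[...,0]<6)|(h[...,0]>174))&(h[...,1]>190)&(h[...,2]>110)).astype(np.uint8)
def rails(s,fish=False,z=34,amin=150):
    cs,_=cv2.findContours(red(s["frame"]),cv2.RETR_EXTERNAL,cv2.CHAIN_APPROX_NONE); out=[]
    for c in cs:
        if cv2.contourArea(c)<amin: continue
        P=ray(s,c[:,0],z,fish)[:,:2].astype(np.float32); out.append((cv2.minAreaRect(P),cv2.boundingRect(c)))
    return out
E
python3 - <<'E'
from h import *
for n in ("scene","top"):
    s=optics.snapshot(n)
    for o in rails(s): print(n,o)
    x0,y0,w,h=(320,190,110,82) if n=="scene" else (240,195,110,82)
    print(ray(s,[[x0+w/2,y0+h/2]],12))
    cv2.imwrite(f"pics/{n}c.png",cv2.resize(s["frame"][y0:y0+h,x0:x0+w],None,fx=7,fy=7,interpolation=cv2.INTER_CUBIC))
E
```

```text
scene (((661.4458618164062, -18.011642456054688), (20.737646102905273, 226.32814025878906), 4.146255970001221), (246, 270, 88, 29))
scene (((521.3560180664062, -27.4287109375), (23.558795928955078, 228.15289306640625), 4.473302841186523), (236, 224, 83, 27))
scene (((406.2135009765625, -508.557861328125), (107.70160675048828, 25.091388702392578), 11.743860244750977), (88, 218, 15, 32))
[[544.21392893 238.09437822  12.        ]]
top (((389.8189697265625, -510.9432067871094), (98.31835174560547, 26.149934768676758), 12.872719764709473), (494, 270, 15, 31))
top (((511.4326477050781, -29.352066040039062), (18.472082138061523, 224.28985595703125), 4.120133876800537), (317, 244, 69, 10))
top (((652.2243041992188, -18.103065490722656), (18.986238479614258, 227.60873413085938), 4.651804447174072), (313, 202, 69, 10))
[[557.51928263 155.52620824  12.        ]]
```

View pics/topc.png

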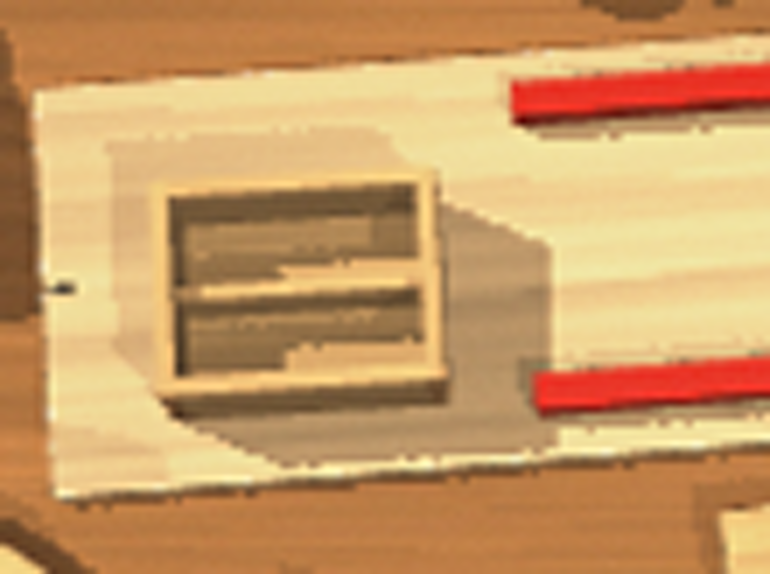

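The crop shows the box rim corners near (155,185), (432,172), (447,380) and (162,395) crop px (÷7 + (240,195)). The box sits nearly parallel to the lane but off-centre toward the near side.

Run:
```python
from h import *
s=optics.snapshot("top")
c=np.array([[155,185],[435,172],[447,376],[160,395]])/7+[240-.43,195-.43]
P=ray(s,c,82)[:,:2]; print(P,[np.linalg.norm(P[i]-P[(i+1)%4]) for i in range(4)],P.mean(0))
for i,j in((0,1),(3,2)): d=P[j]-P[i]; print(np.degrees(np.arctan2(d[1],d[0])))
for i,j in((3,0),(2,1)): d=P[j]-P[i]; print(np.degrees(np.arctan2(d[1],d[0]))-90)
rr=[o[0] for o in rails(s)][1:]
m=(np.array(rr[0][0])+rr[1][0])/2; u=np.array([np.cos(np.radians(-85.6)),np.sin(np.radians(-85.6))])
v=np.array([-u[1],u[0]]); d=P.mean(0)-m; print(m,"box lane x,y",d@u+85,d@v)
w=optics.snapshot("wrist"); print(w["cam_to_world"].round(2),w["fx"])
```

```text
[[592.09244219 258.52788754]
 [598.00620533 130.61609109]
 [503.15309638 124.63320525]
 [494.68954961 253.98856938]] [np.float64(128.04842937534195), np.float64(95.04160773283031), np.float64(129.6319476508574), np.float64(97.50860932383928)] [546.98532337 191.94143832]
-87.35292155806589
-86.25655023273944
-87.33174529280839
-86.39083428338294
[581.74700928 -23.16387558] box lane x,y -132.13822799605651 -18.156563974362165
[[ 3.1000e-01  9.1000e-01  2.8000e-01  1.1447e+02]
 [ 9.5000e-01 -3.0000e-01 -1.0000e-01  5.9353e+02]
 [-0.0000e+00  3.0000e-01 -9.5000e-01  3.7279e+02]
 [ 0.0000e+00  0.0000e+00  0.0000e+00  1.0000e+00]] 371.64829954431775
```

>>> servo_tool --plan '[[[0.025,-0.038,0,2.26,0.06],[0.025,-0.038,0,2.26,0.06],[0.025,-0.038,0,2.26,0.06],[0.025,-0.038,0,2.26,0.06],[0.025,-0.038,0,2.26,0.06],[0.025,-0.038,0,2.26,0.06],[0.025,-0.038,0,2.26,0.06],[0.025,-0.038,0,2.26,0.06],[0.025,-0.038,0,2.26,0.06],[0.025,-0.038,0,2.26,0.06]]]'

```text
time: 1.3
tool_pos: [438.1, 188.3, 304.1]
tcp_rot: [180.0, 0.0, -175.5]
ft_force: [1.0, 1.1, 0.1]
finger_gap: 59.9
grip_force: 0.0
```

Run:
```python
from h import *
w=optics.snapshot("wrist"); s=sense(); print(s["time"],s["tool_pos"],s["tcp_rot"],s["joint_pos"])
cv2.imwrite("pics/w1.png",w["frame"])
for o in rails(w,True): print(o)
```

```text
1.35 [441.20474699 183.10401298 304.09326187] [-1.79789708e+02  1.35443943e-01 -1.75568066e+02] [ 16.52993838 -11.8794875  104.10092403  -0.23419841  87.69022095
 -77.89248858]
(((650.8550415039062, -86.37322998046875), (30.89826774597168, 90.89494323730469), 4.565923690795898), (72, 349, 52, 23))
(((508.51275634765625, -27.822799682617188), (23.02962875366211, 231.7495880126953), 4.53734016418457), (44, 252, 173, 23))
```

View pics/w1.png

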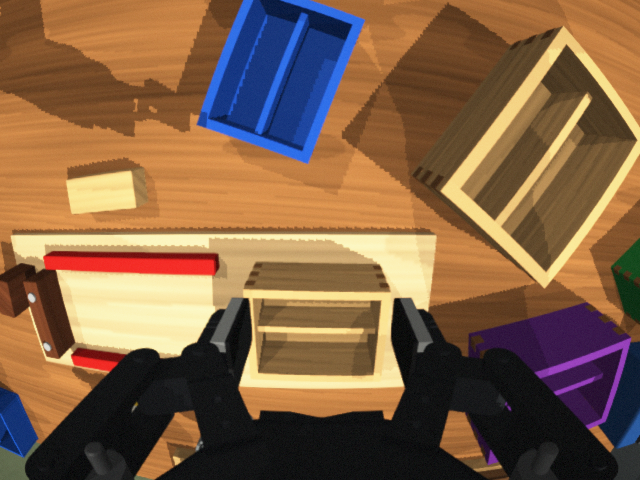

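The wrist view shows the box rim: near edge from (246,292) to (395,292), far edge from (240,387) to (403,387). The near rail is at (45–217, 252–275).

Run:
```python
from h import *
w=optics.snapshot("wrist")
P=ray(w,[[244,294],[397,292],[404,387],[241,387]],82,True)[:,:2];print(P,P.mean(0))
for i,j in((1,0),(2,3)): d=P[j]-P[i]; print(np.linalg.norm(d),np.degrees(np.arctan2(d[1],d[0])))
print(ray(w,[[217,265],[436,234],[11,234]],12,True))
u=np.array([np.cos(np.radians(-85.5)),np.sin(np.radians(-85.5))]);v=np.array([-u[1],u[0]])
d=P.mean(0)-[582,-23.5];print(d@u+85,d@v)
```

```text
[[510.14044928 118.98255625]
 [497.6782574  252.89266523]
 [604.78107301 278.89613326]
 [617.73434039 113.54823709]] [557.58353002 191.07989796]
134.48874864297295 -84.6831477458947
165.8544961786979 -85.5206271771269
[[ 513.62499967   75.17148074   12.        ]
 [ 461.14286518  303.56312973   12.        ]
 [ 500.38494872 -231.61499309   12.        ]]
-130.83411390073968 -7.505457397099153
```

>>> servo_tool --plan '[[[0,0.001,-0.04,0,0.06],[0,0.001,-0.04,0,0.06],[0,0.001,-0.04,0,0.06],[0,0.001,-0.04,0,0.06],[0,0.002,-0.032,0,0.06],[0.008,0,0,0,0.06],[0.008,0,0,0,0.06],[0,0,0,0,0.06],[0,0,0,0,0.06]]]'

```text
time: 2.3
tool_pos: [455.4, 196.5, 114.4]
tcp_rot: [179.9, 0.2, -175.6]
ft_force: [-0.5, 0.5, 0.1]
finger_gap: 60.0
grip_force: 0.0
```

>>> servo_tool --plan '[[[0.005,0,0,0,0.06],[0.005,0,0,0,0.06],[0.004,0,0,0,0.06],[0.003,0,0,0,0.06],[0.003,0,0,0,0.06],[0,0,0,0,0.06],[0,0,0,0,0.06]]]'

```text
time: 3.0
tool_pos: [473.4, 195.9, 111.7]
tcp_rot: [-180.0, -0.0, -175.6]
ft_force: [-0.4, -0.1, 0.1]
finger_gap: 60.2
grip_force: 0.0
```

>>> servo_tool --plan '[[[0.002,0,0,0,0.06],[0.002,0,0,0,0.06],[0.002,0,0,0,0.06],[0.002,0,0,0,0.06]]]'

```text
time: 3.4
tool_pos: [481.6, 196.0, 111.9]
tcp_rot: [180.0, 0.0, -175.6]
ft_force: [-0.4, -0.3, -0.1]
finger_gap: 60.1
grip_force: 0.0
```

>>> servo_tool --plan '[[[0.002,0,0,0,0.06],[0.002,0,0,0,0.06],[0.002,0,0,0,0.06]]]'

```text
time: 3.7
tool_pos: [487.2, 195.9, 111.8]
tcp_rot: [-180.0, -0.1, -175.6]
ft_force: [-7.8, -1.5, 6.7]
finger_gap: 59.9
grip_force: 4.1
```

Run:
```python
from h import *
w=optics.snapshot("top"); s=sense(); print(s["time"],s["tool_pos"],s["ft_force"],s["wrist_torque"])
a=w["frame"][195:285,230:340]; b=optics.snapshot("wrist")["frame"]
im=np.hstack([cv2.resize(a,None,fx=4,fy=4,interpolation=cv2.INTER_CUBIC),cv2.resize(b,(440,330))[:, :350] if 0 else cv2.copyMakeBorder(cv2.resize(b,(355,266)),0,94,0,0,cv2.BORDER_CONSTANT)])
cv2.imwrite("pics/m2.png",im)
```

```text
3.75 [487.27311556 195.86170756 111.80084916] [-2.6001511  -0.57582434  1.63033095] [-0.17361422  0.29277451 -0.11070473]
```

View pics/m2.png

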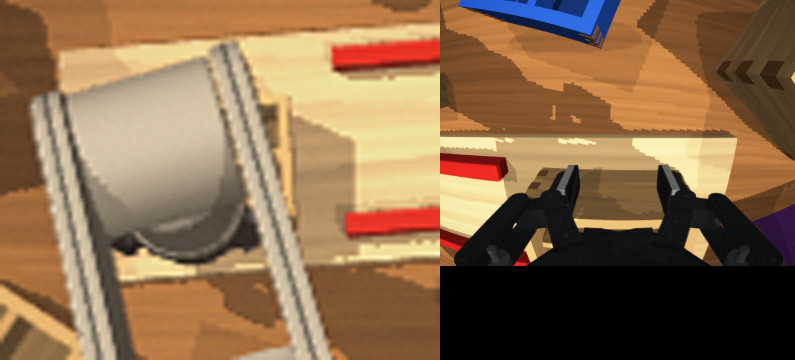

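Contact is at TCP x≈486, which agrees with the top camera (box centre about 17 mm off the middle line). The picture shows both fingers against the near side. I'll push about 15 mm more across the lane.

>>> servo_tool --plan '[[[0.002,0.0,0,0,0.06],[0.002,0,0,0,0.06],[0.002,0,0,0,0.06],[0.002,0.001,0,0,0.06],[0.002,0,0,0,0.06],[0.002,0,0,0,0.06],[0.002,0,0,0,0.06],[0.001,0,0,0,0.06],[0,0,0,0,0.06],[0,0,0,0,0.06]]]'

```text
time: 4.8
tool_pos: [501.7, 197.0, 111.6]
tcp_rot: [-180.0, -0.1, -175.6]
ft_force: [-4.9, 0.9, 3.0]
finger_gap: 60.0
grip_force: 2.6
```

>>> servo_tool --plan '[[[-0.01,0,0,0,0.06],[-0.02,0,0,0,0.06],[-0.02,0,0,0,0.06],[0,0,0.04,0,0.06],[0,0.02,0.04,-8,0.06],[0,0.02,0.04,-8,0.06],[0,0.03,0.04,-8,0.06],[0,0.03,0.02,-8,0.06],[0,0.03,0,-8,0.06],[0,0.03,0,-8,0.06]]]'

```text
time: 5.8
tool_pos: [452.5, 358.4, 293.4]
tcp_rot: [179.8, 0.0, 136.1]
ft_force: [-0.1, -0.1, -0.6]
finger_gap: 60.0
grip_force: 0.0
```

Run:
```python
from h import *
s=sense(); print(s["time"],s["tool_pos"],s["tcp_rot"])
f=[optics.snapshot(n)["frame"] for n in ("top","scene")]
cv2.imwrite("pics/m3.png",np.vstack([cv2.resize(f[0][190:265,240:400],None,fx=5,fy=5,interpolation=cv2.INTER_CUBIC)[:,:800],]))
w=optics.snapshot("wrist");cv2.imwrite("pics/w3.png",w["frame"])
```

```text
5.8 [452.48438401 358.44660738 293.4426472 ] [1.79819537e+02 4.42927968e-02 1.36063473e+02]
```

View pics/m3.png

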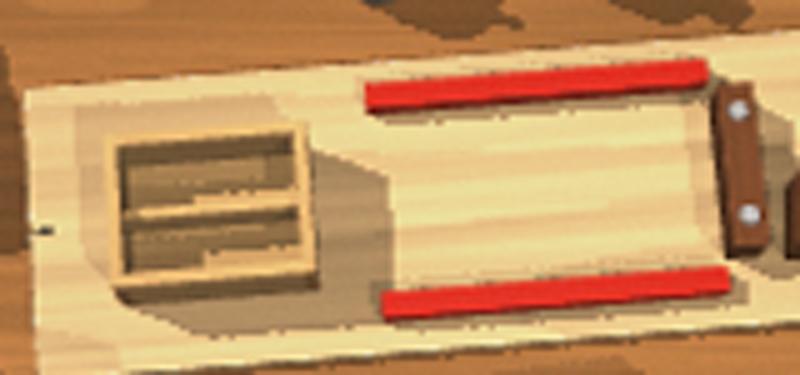

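Box rim corners are now at crop px (105,137), (305,124), (318,272) and (113,289). Measuring them against the rails.

Run:
```python
from h import *
s=optics.snapshot("top")
c=np.array([[105,137],[304,124],[318,272],[112,288]])/5+[240-.4,190-.4]
P=ray(s,c,82)[:,:2]; print(P.round(1),[round(float(np.linalg.norm(P[i]-P[(i+1)%4])),1) for i in range(4)],P.mean(0))
for i,j in((0,1),(3,2)): d=P[j]-P[i]; print(np.degrees(np.arctan2(d[1],d[0])))
rr=[o for o in rails(s) if 450<o[0][0][0] and o[0][0][1]>-200];print(rr)
m=(np.array(rr[0][0][0])+rr[1][0][0])/2; a=np.radians(-85.5);u=np.array([np.cos(a),np.sin(a)]);v=np.array([-u[1],u[0]])
d=P.mean(0)-m; print(m,"lane x,y",d@u+85,d@v)
t=np.array([501.7,197])-m; print("contact face -> centre y",t@v+61)
w=optics.snapshot("wrist");print([o for o in rails(w,True)])
```

```text
[[605.3 262.4]
 [613.7 134.9]
 [516.9 125.4]
 [506.9 255.6]] [127.8, 97.2, 130.6, 98.6] [560.69558117 194.59240338]
-86.22979992116464
-85.58074672946468
[(((511.6177062988281, -28.19696044921875), (18.57735824584961, 226.57945251464844), 4.26507568359375), (316, 244, 70, 10)), (((652.7531127929688, -18.255279541015625), (18.533411026000977, 227.98094177246094), 4.456778526306152), (313, 202, 69, 10))]
[582.18540955 -23.22612   ] lane x,y -133.83313406124557 -4.333738025687342
contact face -> centre y -1.9585576584471482
[(((381.65771484375, -473.88629150390625), (78.95005798339844, 53.09379959106445), 11.028472900390625), (0, 451, 29, 28))]
```

View pics/w3.png

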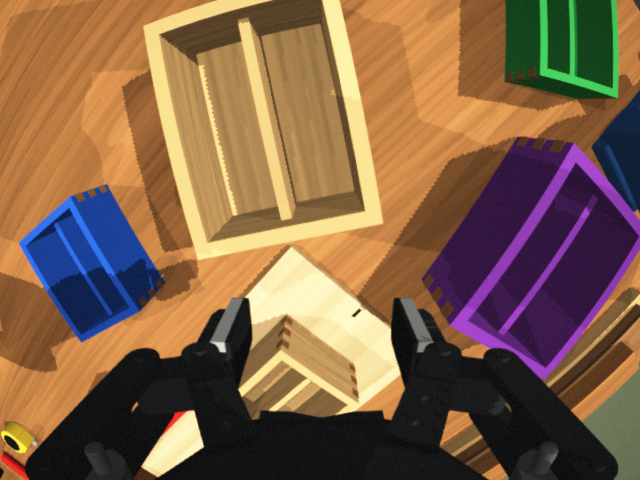

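>>> servo_tool --plan '[[[0.02,-0.01,0,-8,0.06],[0.02,-0.01,0,-8,0.06],[0.02,-0.01,0,-8,0.06],[0.02,-0.01,0,-8,0.06],[0.02,-0.017,0,-8,0.06],[0.002,0,0,-2,0.06],[0,0,0,0,0.06],[0,0,0,0,0.06]]]'

```text
time: 6.85
tool_pos: [554.3, 299.2, 291.9]
tcp_rot: [-180.0, 0.0, 94.5]
ft_force: [-0.0, 0.5, -0.2]
finger_gap: 60.0
grip_force: 0.0
```

>>> servo_tool --plan '[[[0,0,-0.04,0,0.06],[0,0,-0.04,0,0.06],[0,0,-0.04,0,0.06],[0,0,-0.03,0,0.06],[0,0,-0.024,0,0.06],[0,0,0,0,0.06],[0,0,0,0,0.06]]]'

```text
time: 7.55
tool_pos: [554.0, 300.1, 118.2]
tcp_rot: [-180.0, 0.0, 94.5]
ft_force: [0.4, -0.2, 0.6]
finger_gap: 60.1
grip_force: 0.0
```

>>> servo_tool --plan '[[[0.0004,-0.005,0,0,0.06],[0.0004,-0.005,0,0,0.06],[0.0004,-0.005,0,0,0.06],[0.0004,-0.005,0,0,0.06],[0.0004,-0.005,0,0,0.06],[0.0004,-0.005,0,0,0.06],[0.0004,-0.005,0,0,0.06],[0.0004,-0.005,0,0,0.06]]]'

```text
time: 8.35
tool_pos: [557.7, 260.1, 118.0]
tcp_rot: [180.0, -0.1, 94.4]
ft_force: [-1.1, 4.1, 0.6]
finger_gap: 60.4
grip_force: 2.1
```

>>> servo_tool --plan '[[[0.0004,-0.005,0,0,0.06],[0.0004,-0.005,0,0,0.06],[0.0005,-0.005,0,0,0.06],[0.0005,-0.005,0,0,0.06],[0.0005,-0.005,0,0,0.06],[0.0005,-0.005,0,0,0.06]]]'

```text
time: 8.95
tool_pos: [560.5, 229.7, 118.0]
tcp_rot: [180.0, -0.0, 94.4]
ft_force: [-1.0, 5.3, 1.8]
finger_gap: 60.0
grip_force: 2.5
```

Run:
```python
from h import *
s=sense(); print(s["time"],s["tool_pos"],s["tcp_rot"],s["ft_force"],s["wrist_torque"])
a=optics.snapshot("top")["frame"][190:265,240:400]; b=optics.snapshot("scene")["frame"][190:320,200:430]
w=optics.snapshot("wrist")["frame"]
im=np.zeros((600,800,3),np.uint8); A=cv2.resize(a,None,fx=2.4,fy=2.4,interpolation=cv2.INTER_CUBIC);im[:A.shape[0],:A.shape[1]]=A
W=cv2.resize(w,(400,300));im[:300,400:]=W
B=cv2.resize(b,None,fx=2.3,fy=2.3,interpolation=cv2.INTER_CUBIC);im[301:301+B.shape[0],:B.shape[1]]=B
cv2.imwrite("pics/m4.png",im)
```

```text
8.95 [560.54339033 229.65928488 117.99688776] [ 1.79992116e+02 -8.86052722e-03  9.43949775e+01] [-0.99590545  5.29359183  1.78858521] [0.75579612 0.05210211 0.01302041]
```

View pics/m4.png

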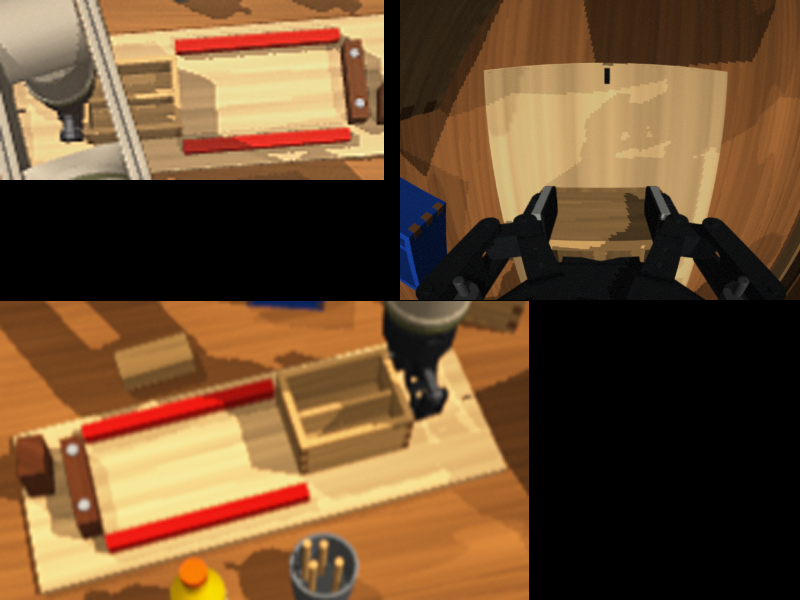

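Both fingers sit flat on the rear face and the box is straight. Its front rim runs from (176,58) to (183,136) in the top inset, just at the mouth. I'll check its offset before it enters.

Run:
```python
from h import *
s=optics.snapshot("top"); a=np.radians(-85.5);u=np.array([np.cos(a),np.sin(a)]);v=np.array([-u[1],u[0]])
P=ray(s,np.array([[177,58],[183,136]])/2.4+[239.8,189.8],82)[:,:2]-[582.2,-23.2]
print(P@u+85,P@v)
# wrist: scanline brightness transitions on deck sides / mark
w=optics.snapshot("wrist")
Q=ray(w,(np.array([[607,76],[486,70],[727,72]])-[400,0])*1.6,12,True)[:,:2]-[582.2,-23.2]; print("mark,corners",Q@u+85,Q@v)
s2=optics.snapshot("scene")
R=ray(s2,np.array([[281,376],[302,472],[412,420]])/2.3+[200,190-301/2.3],82)[:,:2]-[582.2,-23.2]
print("scene",R@u+85,R@v)
```

```text
[-27.98010038 -28.34014051] [ 41.84365348 -64.5839125 ]
mark,corners [-247.57413232 -257.77293578 -256.67633098] [  2.71674117 -93.94895234 101.17616664]
scene [ -34.14311715  -21.44800453 -156.27185698] [-42.9635977   79.14689277  52.35903278]
```

Run:
```python
from h import *
a=optics.snapshot("top")["frame"][200:262,280:340]; b=optics.snapshot("scene")["frame"][205:275,305:395]
im=np.zeros((600,800,3),np.uint8)
A=cv2.resize(a,None,fx=6,fy=6,interpolation=cv2.INTER_CUBIC);im[:A.shape[0],:A.shape[1]]=A
B=cv2.resize(b,None,fx=4.8,fy=4.8,interpolation=cv2.INTER_CUBIC);im[:B.shape[0],365:365+B.shape[1]]=B
cv2.imwrite("pics/m5.png",im[:375])
```

```text
(no output)
```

View pics/m5.png

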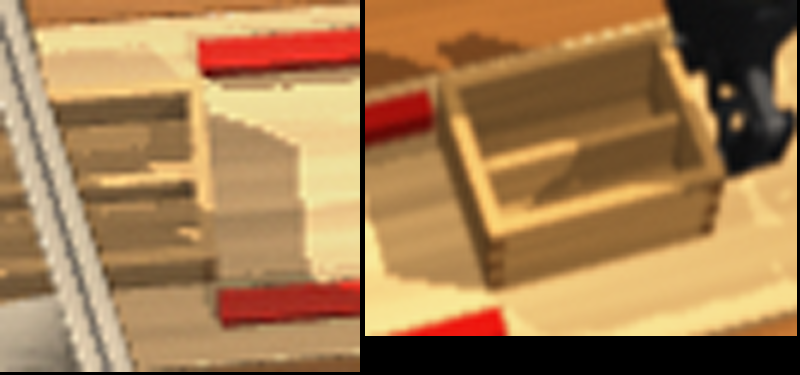

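Top rim front corners are at (205,83) and (213,262). In the scene inset the rim corners are near-front (490,237), far-front (437,80) and rear (722,180).

Run:
```python
from h import *
a=np.radians(-85.5);u=np.array([np.cos(a),np.sin(a)]);v=np.array([-u[1],u[0]])
s=optics.snapshot("top")
P=ray(s,np.array([[205,83],[213,262],[190,185]])/6+[279.6,199.6],82)[:,:2]-[582.2,-23.2];print("top",P@u+85,P@v)
P=ray(s,np.array([[200,75],[218,292],[200,38],[220,328]])/6+[279.6,199.6],34)[:,:2]-[582.2,-23.2];print("rails top",P@u+85,P@v)
s=optics.snapshot("scene")
f=lambda p:np.array(p)-[365,0]
P=ray(s,f([[490,237],[437,80],[722,180]])/4.8+[304.6,204.6],82)[:,:2]-[582.2,-23.2];print("scene",P@u+85,P@v)
P=ray(s,f([[506,310],[432,92]])/4.8+[304.6,204.6],34)[:,:2]-[582.2,-23.2];print("rails scene (far inner top edge, near outer top)",P@u+85,P@v)
P=ray(s,f([[494,289]])/4.8+[304.6,204.6],12)[:,:2]-[582.2,-23.2];print("scene bottom corner",P@u+85,P@v)
for o in rails(s): print(o[0])
```

```text
top [-27.14914182 -30.52842458 -39.44158409] [ 43.55002681 -54.06269447 -11.56042318]
rails top [-29.16658029 -28.84516266 -27.52215954 -29.32745897] [ 60.95522155 -61.6640861   82.1274677  -81.58295949]
scene [ -28.31617378  -28.88208159 -155.53286328] [ 51.15881503 -48.79471547  53.23253841]
rails scene (far inner top edge, near outer top) [-31.88122348 -32.19492619] [ 71.88893279 -70.6964775 ]
scene bottom corner [-33.02530765] [47.89631156]
((661.6450805664062, -17.99988555908203), (20.683147430419922, 226.32594299316406), 4.01436710357666)
((520.5160522460938, -27.936141967773438), (24.787551879882812, 227.2460479736328), 4.319804668426514)
((406.2698974609375, -508.9161376953125), (107.58177185058594, 25.325544357299805), 11.188233375549316)
```

Estimates of the lateral offset are −2 to −8 mm, about −5 on balance. That still clears the rails, so I'll steer +5 mm inside the friction cone over the next 40 mm and re-measure.

>>> servo_tool --plan '[[[0.001,-0.005,0,0,0.06],[0.001,-0.005,0,0,0.06],[0.001,-0.005,0,0,0.06],[0.001,-0.005,0,0,0.06],[0.001,-0.005,0,0,0.06],[0.001,-0.005,0,0,0.06],[0.001,-0.005,0,0,0.06],[0.001,-0.005,0,0,0.06]]]'

```text
time: 10.25
tool_pos: [568.5, 189.5, 117.8]
tcp_rot: [-180.0, 0.0, 94.4]
ft_force: [-0.8, 2.9, -1.0]
finger_gap: 59.8
grip_force: 1.5
```

Run:
```python
from h import *
s=sense(); print(s["time"],s["tool_pos"],s["tcp_rot"],s["ft_force"])
a=optics.snapshot("top")["frame"][200:262,290:350]; b=optics.snapshot("scene")["frame"][205:275,295:385]
im=np.zeros((600,800,3),np.uint8)
A=cv2.resize(a,None,fx=6,fy=6,interpolation=cv2.INTER_CUBIC);im[:A.shape[0],:A.shape[1]]=A
B=cv2.resize(b,None,fx=4.8,fy=4.8,interpolation=cv2.INTER_CUBIC);im[:B.shape[0],365:365+B.shape[1]]=B
cv2.imwrite("pics/m6.png",im[:375])
```

```text
10.25 [568.49165744 189.45372065 117.807727  ] [-1.79989091e+02  3.16497783e-03  9.43838822e+01] [-0.76520236  2.92100556 -1.01533802]
```

View pics/m6.png

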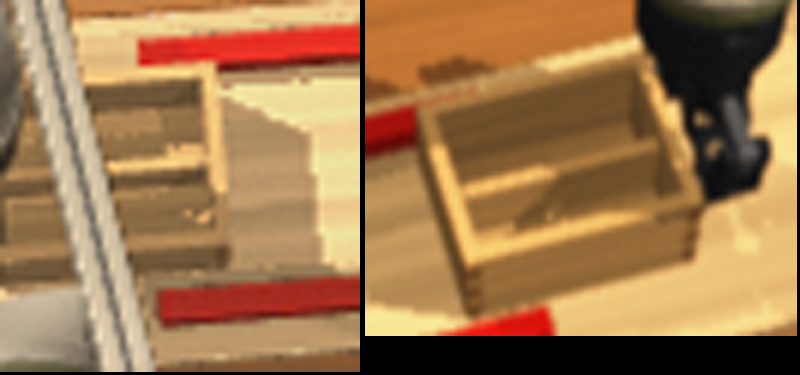

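Front rim corners in the top inset are (215,63) and (226,243). In the scene inset they are (468,262) and (420,105).

Run:
```python
from h import *
a=np.radians(-85.5);u=np.array([np.cos(a),np.sin(a)]);v=np.array([-u[1],u[0]]);m=np.array([582.2,-23.2])
s=optics.snapshot("top")
P=ray(s,np.array([[215,63],[226,243]])/6+[289.6,199.6],82)[:,:2]-m;print("top",P@u+85,P@v)
s=optics.snapshot("scene")
P=ray(s,(np.array([[468,262],[420,105]])-[365,0])/4.8+[294.6,204.6],82)[:,:2]-m;print("scene",P@u+85,P@v)
t=sense()["tool_pos"][:2]-m; print("tcp",t@u+85,t@v)
```

```text
top [11.12160803  8.76380546] [ 51.58162191 -46.95943363]
scene [10.58984252  9.15010114] [ 54.88917785 -43.46385174]
tcp -128.051747235375 3.2959247182143336
```

The box is centred (about +1 mm) and straight, so I'll carry on straight down the lane.

>>> servo_tool --plan '[[[0.0004,-0.006,0,0,0.06],[0.0006,-0.008,0,0,0.06],[0.0006,-0.008,0,0,0.06],[0.0006,-0.008,0,0,0.06],[0.0006,-0.008,0,0,0.06],[0.0006,-0.008,0,0,0.06],[0.0006,-0.008,0,0,0.06],[0.0006,-0.008,0,0,0.06],[0.0006,-0.008,0,0,0.06],[0.0005,-0.006,0,0,0.06]]]'

```text
time: 11.45
tool_pos: [574.4, 113.2, 118.2]
tcp_rot: [180.0, -0.0, 94.4]
ft_force: [-0.8, 5.1, 2.4]
finger_gap: 60.0
grip_force: 2.7
```

Run:
```python
from h import *
a=np.radians(-85.5);u=np.array([np.cos(a),np.sin(a)]);v=np.array([-u[1],u[0]]);m=np.array([582.2,-23.2])
s=sense();t=s["tool_pos"][:2]-m; print("tcp",t@u+85,t@v,s["tcp_rot"][2],s["ft_force"],s["wrist_torque"])
w=optics.snapshot("top")
# gap between rails: red rows vs. pine rim: visible rails in both views
for n in("top","scene"):
    for o in rails(optics.snapshot(n)): print(n,np.round(o[0][0],1),np.round(o[0][1],1),o[1])
```

```text
tcp -51.581753935021396 2.8934588150673894 94.36496844606782 [-0.75759887  5.06612006  2.36834855] [ 0.7891142   0.0202546  -0.02023358]
top [ 389.8 -510.8] [98.3 25.4] (494, 270, 15, 31)
top [514.4 -65.8] [ 18.6 151.3] (339, 244, 47, 9)
top [655.2 -51.5] [ 18.8 160.6] (333, 202, 49, 8)
scene [661.1 -18. ] [ 21.2 226.3] (246, 269, 88, 30)
scene [525.6 -85.8] [ 23.6 111.1] (236, 234, 41, 17)
scene [ 406.3 -508.9] [107.7  25.4] (88, 218, 15, 32)
```

>>> servo_tool --plan '[[[0.0004,-0.006,0,0,0.06],[0.0006,-0.008,0,0,0.06],[0.0006,-0.008,0,0,0.06],[0.0006,-0.008,0,0,0.06],[0.0006,-0.008,0,0,0.06],[0.0006,-0.008,0,0,0.06],[0.0006,-0.008,0,0,0.06],[0.0006,-0.008,0,0,0.06],[0.0006,-0.008,0,0,0.06],[0.0005,-0.006,0,0,0.06]]]'

```text
time: 12.6
tool_pos: [579.8, 37.1, 117.8]
tcp_rot: [-180.0, 0.0, 94.4]
ft_force: [-0.2, 3.0, -2.1]
finger_gap: 60.2
grip_force: 1.7
```

>>> servo_tool --plan '[[[0.0003,-0.005,0,0,0.06],[0.0003,-0.004,0,0,0.06],[0.0002,-0.003,0,0,0.06],[0.0002,-0.003,0,0,0.06],[0.0002,-0.003,0,0,0.06],[0.0002,-0.003,0,0,0.06],[0.0001,-0.002,0,0,0.06]]]'

```text
time: 13.3
tool_pos: [581.3, 14.7, 117.8]
tcp_rot: [-180.0, 0.0, 94.4]
ft_force: [-0.2, 3.3, -2.6]
finger_gap: 59.7
grip_force: 1.4
```

>>> servo_tool --plan '[[[0.0001,-0.002,0,0,0.06],[0.0001,-0.002,0,0,0.06],[0.0001,-0.002,0,0,0.06]]]'

```text
time: 13.6
tool_pos: [581.7, 8.8, 117.9]
tcp_rot: [-180.0, -0.0, 94.4]
ft_force: [-0.7, 2.9, -2.9]
finger_gap: 59.7
grip_force: 1.4
```

>>> servo_tool --plan '[[[0.0001,-0.0015,0,0,0.06],[0.0001,-0.0015,0,0,0.06],[0.0001,-0.0015,0,0,0.06]]]'

```text
time: 13.9
tool_pos: [582.0, 4.4, 117.9]
tcp_rot: [180.0, -0.0, 94.4]
ft_force: [-0.6, 2.3, -2.6]
finger_gap: 59.9
grip_force: 1.4
```

>>> servo_tool --plan '[[[0.0001,-0.0015,0,0,0.06],[0.0001,-0.0015,0,0,0.06]]]'

```text
time: 14.1
tool_pos: [582.2, 1.4, 117.9]
tcp_rot: [-180.0, 0.0, 94.4]
ft_force: [-0.5, 3.2, -2.5]
finger_gap: 60.0
grip_force: 1.4
```

>>> servo_tool --plan '[[[0.0001,-0.0015,0,0,0.06],[0.0001,-0.0015,0,0,0.06]]]'

```text
time: 14.3
tool_pos: [582.4, 0.5, 118.0]
tcp_rot: [180.0, -0.2, 94.4]
ft_force: [-0.1, 20.0, 1.2]
finger_gap: 60.0
grip_force: 10.1
```

>>> servo_tool --plan '[[[0.0001,-0.0015,0,0,0.06]]]'

```text
time: 14.4
tool_pos: [582.4, 0.4, 118.0]
tcp_rot: [180.0, -0.4, 94.4]
ft_force: [-1.8, 26.7, 2.4]
finger_gap: 60.1
grip_force: 13.6
```

Force rose from 3 to 27 N while the motion stopped, so the box is against the stop. Backing straight off, then up.

>>> servo_tool --plan '[[[0,0,0,0,0.06],[-0.0002,0.003,0,0,0.06],[-0.0008,0.01,0,0,0.06],[-0.0015,0.02,0,0,0.06],[-0.002,0.03,0,0,0.06],[-0.002,0.03,0.02,0,0.06],[-0.002,0.03,0.03,0,0.06],[0,0.03,0.03,0,0.06],[0,0.04,0.03,0,0.06],[0,0.04,0.03,0,0.06]]]'

```text
time: 15.4
tool_pos: [574.0, 231.0, 259.7]
tcp_rot: [179.9, 0.0, 94.3]
ft_force: [1.0, -0.4, -0.5]
finger_gap: 59.9
grip_force: 0.0
```

>>> servo_tool --plan '[[[0,0.03,0.03,0,0.06],[0,0.02,0.03,0,0.06],[0,0.01,0.01,0,0.06],[0,0,0,0,0.06],[0,0,0,0,0.06]]]'

```text
time: 15.9
tool_pos: [573.8, 289.0, 326.1]
tcp_rot: [-179.9, 0.1, 94.4]
ft_force: [0.1, 0.1, -0.1]
finger_gap: 60.1
grip_force: 0.0
```

Run:
```python
from h import *
a=np.radians(-85.5);u=np.array([np.cos(a),np.sin(a)]);v=np.array([-u[1],u[0]]);m=np.array([582.2,-23.2])
s=sense();print(s["time"],s["tool_pos"],s["ft_force"])
# dark interior of the box on the top picture -> straightness and offset of the rim
w=optics.snapshot("top"); h=cv2.cvtColor(w["frame"],cv2.COLOR_BGR2HSV)
k=(h[...,2]<150).astype(np.uint8); k[:208]=0;k[250:]=0;k[:,:325]=0;k[:,392:]=0
cs,_=cv2.findContours(k,cv2.RETR_EXTERNAL,cv2.CHAIN_APPROX_NONE)
for c in cs:
    if cv2.contourArea(c)<60: continue
    P=ray(w,c[:,0],70)[:,:2]-m; X,Y=P@u+85,P@v; print(cv2.boundingRect(c),X.min().round(),X.max().round(),Y.min().round(),Y.max().round(),cv2.minAreaRect(np.c_[X,Y].astype(np.float32)))
for o in rails(w): print(np.round(o[0][0],1),np.round(o[0][1],1))
```

```text
15.9 [573.82127809 289.0188311  326.14467628] [ 0.12791095  0.11375748 -0.14402522]
(349, 223, 35, 13) 81.0 191.0 -36.0 -1.0 ((136.2412872314453, -18.877851486206055), (34.33479690551758, 109.7675552368164), 89.1910629272461)
(347, 209, 36, 15) 81.0 192.0 5.0 46.0 ((136.4986114501953, 26.303207397460938), (111.05581665039062, 40.68821716308594), 0.7718318104743958)
(345, 208, 47, 38) 66.0 223.0 -71.0 46.0 ((163.8970489501953, -37.4381103515625), (180.46189880371094, 96.8038558959961), 32.58876419067383)
[ 389.9 -511. ] [98.4 26.1]
[511.7 -29.5] [ 18.8 224.7]
[652.6 -18.3] [ 18. 228.]
```

```bash
python3 -c "
from bench import r
print(r.hand_in())"
```

```text
the job is handed in; nothing more can be done
None
```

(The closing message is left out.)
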